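# Level the sprung curing board in the resin-casting class

## Robot

A 6-joint arm with a two-finger parallel gripper is mounted at the origin on the work surface. World frame = base frame: x ahead of the robot, y to its left, z up, the work surface at z = 0. Lengths are in m, angles in rad, forces in N, time in s.
With the tool pointing down it reaches from about 0.375 to 0.975 m from the base axis. Payload 3.8 kg.
Tool frame: the origin (TCP) lies on the centre line of the jaws, within the pads' length; the fingertips stand 14 mm ahead of it and the grasp point (between the pads) lies 5 mm behind it; x points along the fingers, y is the direction in which the jaws open and shut, and the axes are right-handed (so a half turn about x gives the same grasp; the last joint's range is limited). The gripper opens to 85 mm and grips with 20 to 120 N. Pads are 22 mm wide; open, the fingers measure 114 mm over their backs; the gripper's body (76 mm by 85 mm) begins 54 mm behind the grasp point. The pads swing forward as they close: fully open they stand 13 mm farther back than shut.
Start: joints at [-1.28, 0.264, 1.604, -0, 1.274, -0.037], TCP at [0.217, -0.639, 0.245] pointing down, gripper open.
Joint ranges: [-2.63, 2.63], [-0.94, 2.18], [0.31, 2.57], [-1.31, 4.45], [0, 2.66], [-2.55, 2.55]. Speed limits (rad/s): [2.57, 2.57, 3.14, 3.14, 3.14, 3.14].

## Interface

Orientations are given as a rotation vector (axis times angle).
In Python, from workcell import bot gives the robot as it stands.
- The arm moves only by the shell command python3 -m creep 'ROWS' [FORCE]. ROWS is JSON, a list of rows, each an object with "grip": the finger opening in cm, from 0 to 8.54; "dp": the shift along the tool's x, y, z in cm, a list of three; "rotation": the turn, a rotation vector about the tool's x, y, z in rad, a list of three. A call has 1 to 5 rows; each row is the pose to reach, as a shift and turn from the pose commanded when the call began, along the tool's axes at that moment; what a row does not reach only later rows make up. A row lasts 1/12 s, in which the tool goes at most 41.7 mm and 7.16 degrees, less where a joint would pass 70% of its speed; a pose out of reach is approached as far as the arm can. A call with a gripper value outside its range is refused whole. The fingers move at their own pace and stop on an object; FORCE is the grip in N (left out, the last holds). Time passes only in rows, so rows that repeat a pose let the fingers close. It gives the time, the measured TCP pose, the force and the opening at its end, in the units of the state.
- bot.read_state(): the state, without advancing time (a new reading comes with each control period).
- bot.read_camera(name): name is "scene" or "top" or "wrist"; returns (picture, depth): 400x640x3 uint8, red, green, blue; 400x640 float32, m along the optical axis (not along the pixel's ray), 0 where there is no reading.
- bot.get_calibration(name): a dict with "fx", "fy", "cx", "cy" (pixels), "rvec" (rotation vector, rad) and "tvec" (3), from world to camera coordinates, as OpenCV has them. Camera axes: x right, y down, z forward; pixel columns grow to the right and rows downward; lengths in m; the calibration is good to about 2 mm. A picture is of the moment at which its call begins: read the wrist's pose just before it. get_calibration takes no time and is no camera call; for the wrist camera it gives the pose at the moment of the call.
- bot.finish_job(): hands the job in, once; it reports no verdict.
The state is a dict: "time": time; "q": joint angles; "joint_vel": joint speeds; "joint_torque": joint torques, N m; "tool_pos": TCP position; "tcp_rot": TCP orientation; "wrist_force": force on the tool from outside, world axes, zero at the start; "torque": the same for the moment, N m; "width": opening from 0.0 (shut) to 1.0 (fully open).
Only numpy, scipy, OpenCV 4.12 (cv2) and the standard library are available. Lean on these libraries where they do the work, as an engineer would, in place of code of your own. Each camera call takes 0.05 s, during which the arm holds its last target.

## Task

Thread the spirit level by its hole onto the curing board's post, lying flat and lengthwise towards the levelling foot, and turn the foot's knob until the bubble stands between its two lines while the board is pressed down firmly on its foot. The board is sprung and lifts off its foot by itself, so press on the level's free end to read the bubble. Finish while still pressing the level down with the bubble centred, without letting go, and leave the bottles, tray and dish where they stand.

Things in the scene. Friction and masses are not known exactly. Their poses are not given: they have to be found in the camera images.
- level_centre (a point): Loose spirit level: plain aluminium bar 160 long, 34 wide, 36 high, about 0.25 kg, lying on the table, vial up. This point: its centre, 18 mm above its underside. Axes: x along the bar from the hole end to the free end, y across, z up. A greenish vial 60 long in the middle of the top rises 5 above it (its bubble 9).
- level_hole (a point): Centre of the lower mouth of the level's vertical through hole, 20 mm in diameter, 65 mm from the bar's centre towards its -x end; axes as the level's.
- level_press (a point): Place to press: flat top of the level's free end, 65 mm from its centre towards +x; axes as the level's. About 2 N here start to move the sprung board; it goes down 3 to 11 mm to where the foot meets its block. A push of 6 to 20 N in all keeps the foot firmly seated.
- bubble (a joint): Offset (m) of the white bubble, 16 mm long, from the middle of the vial along the level's x (positive: towards the free end), up to 0.017. It drifts to the higher end, 0.4 mm per mrad of slope, and settles in about 1 s. The two dark lines are 24 mm apart: centred is within 0.004 of 0. With the board lifted off its foot it reads full scale.
- post_foot (a point): Foot of the steel post, on the top of the white board: post 12 mm in diameter, 29 high, tapered at its tip. Axes: x along the board towards the knob, y across, z normal to the board. Board 290 long, 106 wide, top about 62 above the table, on a fixture fixed to the table whose place and yaw vary. The board tilts on a cross pin; springs hold its knob end up by 0.07 rad (its stop).
- board_pin (a point): Middle of the cross pin on which the board tilts, 6 mm below the board's top, 30 mm from the post towards the knob and 180 mm from the knob's axis; axes as post_foot's.
- knob_centre (a point): Centre of the black fluted round knob of the levelling foot, on its axis 18 mm below its top: 40 mm in diameter, 36 high, standing 6 mm above the board, 210 mm from the post along x. It tilts with the board but does not rise when turned; axes as post_foot's, not turning with the knob. It takes 0.25 N m to turn, stays where left.
- foot: Steel foot screw under the knob, 14 mm thick with a 30 mm round end; origin under its centre. Clockwise turning of the knob (seen from above) drives it down 5 mm per rad, so the pressed board's knob end gets higher and the bubble goes about 11 mm per rad towards the level's free end; counter-clockwise the reverse. 0.7 to 1.3 rad one way or the other are needed.
- block_spot (a point): Spot on the fixture's base, under the foot, where a plywood block 42 by 60, either 10 or 20 mm thick, is fixed; the foot meets the block only when the board is pressed down. 12 mm above the table; axes as the base's, z up.
- resin_bottle: Bystander: white plastic bottle 54 mm in diameter, 125 high, origin under its centre. Leave alone.
- hardener_bottle: Bystander: smaller white bottle 44 mm in diameter, 100 high, origin under its centre. Leave alone.
- bead_tray: Bystander: clear open compartment tray 90 by 150 by 25 high, origin under its centre. Leave alone.
- casting_dish: Bystander: white shallow dish 80 mm in diameter, 30 high, origin under its centre. Leave alone.
There are look-alikes about, which are no part of the job. Several things look just like the part that bears level_centre: the one meant starts farthest from the robot's base.

How it is judged:
By the outcome, as a careful person would: the job done as asked, in the order asked, and still so for the second after the job is handed in, while the arm keeps its last pose, push and grip.
It also fails if it takes over 61 s, if anything falls off the work surface, if the arm or the gripper's body presses on something with over 40 N, if the wrist force passes 120 N, or if a joint passes its speed limit or range.

## Working session

There is one attempt and no reset: what is moved stays moved. The work goes in short steps, Python scripts to look and compute and a shell command to move; the robot and the scene stay as the last step left them, time stands still between calls to the robot, and variables do not carry over. Pictures are saved under pics/ and viewed, and the job is handed in when it is done.

```bash
ls; mkdir -p pics; cat > h.py <<'E'
import numpy as np, cv2
from workcell import bot
from scipy.spatial.transform import Rotation as R
def snap(n,f):
    p,d=bot.read_camera(n); c=bot.get_calibration(n)
    cv2.imwrite(f'pics/{f}.png',p[:,:,::-1]); np.savez(f'pics/{f}.npz',p=p,d=d,**{k:np.array(v) for k,v in c.items()})
def load(f): return np.load(f'pics/{f}.npz')
def pt(z,u,v,dep=None,h=None):
    Rm=R.from_rotvec(z['rvec']).as_matrix(); t=z['tvec']
    ray=np.array([(u-z['cx'])/z['fx'],(v-z['cy'])/z['fy'],1.])
    if h is not None:
        o=-Rm.T@t; r=Rm.T@ray; return o+r*(h-o[2])/r[2]
    if dep is None: dep=np.median(z['d'][int(v)-1:int(v)+2,int(u)-1:int(u)+2])
    return Rm.T@(ray*dep-t)
def crop(f,x0,y0,x1,y1,s,o):
    im=cv2.imread(f'pics/{f}.png')[y0:y1,x0:x1]
    cv2.imwrite(f'pics/{o}.png',cv2.resize(im,None,fx=s,fy=s,interpolation=cv2.INTER_CUBIC))
E
python3 - <<'E'
from h import *
snap('top','top0'); snap('scene','scene0'); 
print(bot.read_state())
for n in ('top','scene'): print(bot.get_calibration(n))
E
```

```text
pics
{'time': 0.1, 'q': array([-1.27991524e+00,  2.64697733e-01,  1.60521983e+00, -1.90458240e-05,
        1.27370652e+00, -3.69322875e-02]), 'joint_vel': array([-0.00135487, -0.00253642, -0.00313529, -0.0010876 , -0.00144915,
        0.00225344]), 'joint_torque': array([ 1.93398200e-04, -5.16706181e+01, -3.68589163e+01, -6.85698964e-06,
        6.28957583e-03, -4.01780540e-05]), 'tool_pos': array([ 0.21712488, -0.63846644,  0.24408258]), 'tcp_rot': array([ 2.04452032,  0.34028299, -2.04509091]), 'wrist_force': array([0.09746644, 0.08745517, 0.15564534]), 'torque': array([ 0.04697191, -0.0171872 , -0.04341706]), 'width': 1.0018448843399896}
{'fx': 449.666130958549, 'fy': 449.666130958549, 'cx': 319.26559476147406, 'cy': 195.73736645931555, 'rvec': array([ 2.16127729, -2.18769136,  0.11383636]), 'tvec': array([0.00897294, 0.50077515, 1.30910364])}
{'fx': 449.74254259814546, 'fy': 449.74254259814546, 'cx': 323.1748938377352, 'cy': 199.13209203236568, 'rvec': array([ 1.31490378,  1.98228362, -1.03733322]), 'tvec': array([ 0.18829832, -0.19066765,  1.5106612 ])}
```

View pics/top0.png

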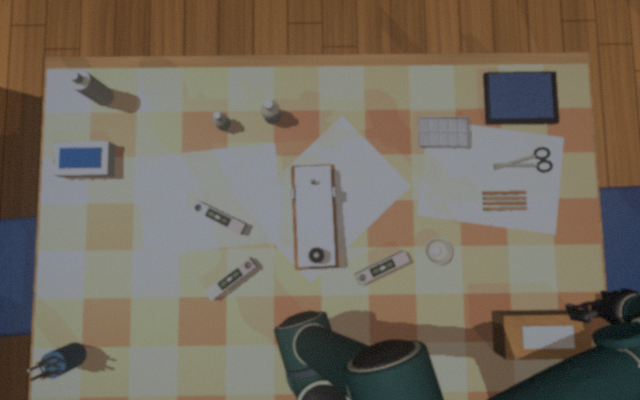

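View pics/scene0.png

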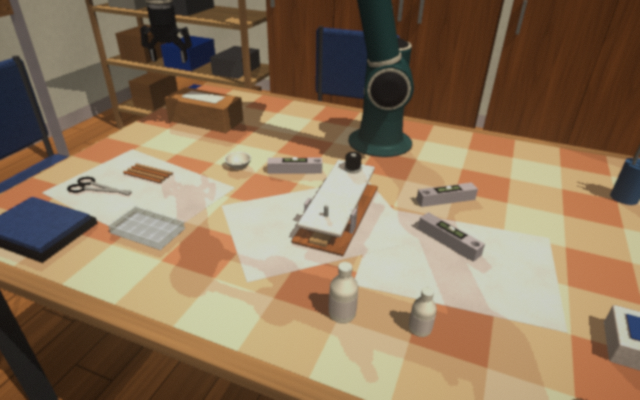

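Three bars look like the level: top-camera pixels (223,217), (235,278) and (384,267). The board's post is at (315,182) and its knob at (316,255). I'll measure how far each bar is from the base.

```bash
python3 - <<'E'
from h import *
z=load('top0')
for n,u,v,h in [('A',223,217,.036),('B',235,278,.036),('C',384,267,.036),('post',315,182,.09),('knob',316,254,.104)]:
    p=pt(z,u,v); print(n,p.round(3),pt(z,u,v,h=h).round(3),np.hypot(*p[:2]).round(3))
crop('top0',180,190,270,310,5,'cA'); crop('top0',280,155,350,280,4.7,'cB')
a=cv2.imread('pics/cA.png');b=cv2.imread('pics/cB.png')
b=cv2.resize(b,(int(b.shape[1]*600/b.shape[0]),600));cv2.imwrite('pics/cAB.png',np.hstack([a,b])[:600,:800])
E
```

```text
A [0.44  0.285 0.038] [0.441 0.285 0.036] 0.524
B [0.264 0.248 0.04 ] [0.264 0.249 0.036] 0.363
C [ 0.291 -0.18   0.046] [ 0.29  -0.182  0.036] 0.342
post [0.537 0.015 0.063] [0.534 0.015 0.09 ] 0.537
knob [0.332 0.014 0.119] [0.332 0.014 0.104] 0.333
```

View pics/cAB.png

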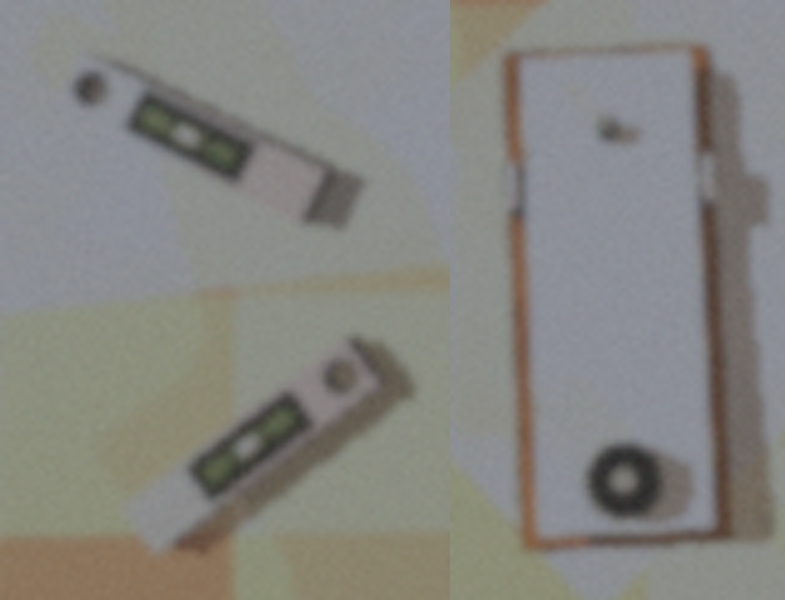

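```bash
python3 - <<'E'
from h import *
z=load('top0')
a=pt(z,198.2,207.6,h=.036);b=pt(z,243.6,229,h=.036);print(a,b,b-a,np.linalg.norm(b-a),np.degrees(np.arctan2(*(b-a)[1::-1])))
c=pt(z,218,217,h=.039);print(c)
k=pt(z,280+(625-450)/4.8,155+480/4.8,h=.112);f=pt(z,280+(607-450)/4.8,155+127/4.8,h=.085);print(k,f,k-f)
s=bot.read_state();print(R.from_rotvec(s['tcp_rot']).as_matrix().round(3))
snap('wrist','w0');w=load('w0');print({k:w[k] for k in ('fx','cx','cy','rvec','tvec')})
Rm=R.from_rotvec(w['rvec']).as_matrix();print('cam pos',-Rm.T@w['tvec'],'axes',Rm.round(3))
E
```

```text
[0.46902259 0.35780229 0.036     ] [0.40488732 0.22479724 0.036     ] [-0.06413527 -0.13300505  0.        ] 0.14766068390148956 -115.74344684779328
[0.44063304 0.29900865 0.039     ]
[0.32953043 0.01324926 0.112     ] [0.53586551 0.02145079 0.085     ] [-0.20633508 -0.00820153  0.027     ]
[[-0.001  0.322 -0.947]
 [ 0.002 -0.947 -0.322]
 [-1.    -0.002 -0.   ]]
{'fx': array(281.01191662), 'cx': array(317.50166598), 'cy': array(198.78129705), 'rvec': array([-2.33022283,  1.67019179,  0.27580357]), 'tvec': array([-0.67437717, -0.04063649,  0.38208176])}
cam pos [ 0.29535613 -0.612937    0.37349077] axes [[ 0.321 -0.947 -0.002]
 [-0.898 -0.305  0.318]
 [-0.302 -0.1   -0.948]]
```

View pics/w0.png

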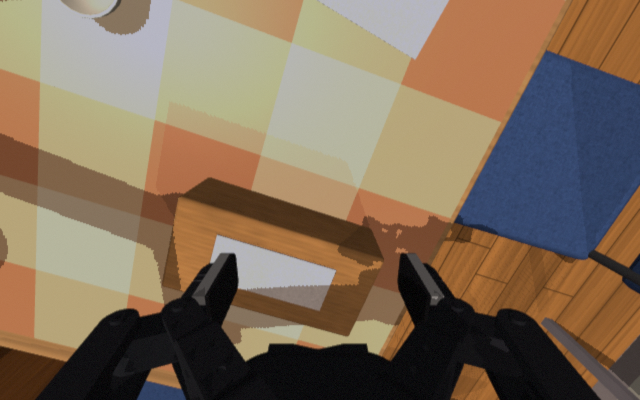

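The target is A at (223,217), 0.524 m from the base. The other two are at 0.363 and 0.342 m. In the crop, A's hole is at its upper-left end at (198,208), so the bar's x axis points at about -116°. I'll go above it with the jaws across the bar.

```bash
cat >> h.py <<'E'
def rot(yaw,tilt=0,tdir=0):
    # tool x down, y at yaw(deg); then tilt: rotate about horizontal axis so approach leans toward tdir(deg) by tilt rad
    t=np.radians(yaw); y=np.array([np.cos(t),np.sin(t),0]); x=np.array([0,0,-1.]); z=np.cross(x,y)
    M=np.stack([x,y,z],1)
    if tilt:
        d=np.array([np.cos(np.radians(tdir)),np.sin(np.radians(tdir)),0]); ax=np.cross(x,d); M=R.from_rotvec(ax*tilt).as_matrix()@M
    return M
def go(p,M):
    s=bot.read_state(); C=R.from_rotvec(s['tcp_rot']).as_matrix()
    dp=C.T@(np.array(p)-s['tool_pos'])*100; rv=R.from_matrix(C.T@M).as_rotvec()
    print('t',round(s['time'],2),'pos',s['tool_pos'].round(4),'dp cm',dp.round(2),'rot',rv.round(3),'q',s['q'].round(2),'F',s['wrist_force'].round(1),'w',round(s['width'],3))
E
python3 -c "
from h import *
go([.45,-.3,.24],rot(-45)); go([.4408,.2993,.24],rot(-25.7))"
```

```text
t 0.15 pos [ 0.2172 -0.6385  0.2442] dp cm [  0.47 -24.56 -32.94] rot [-0.458 -0.001  0.002] q [-1.28  0.26  1.61  0.    1.27 -0.04] F [ 0.4 -0.5  0.4] w 1.0
t 0.15 pos [ 0.2172 -0.6385  0.2442] dp cm [  0.57 -81.59 -51.36] rot [-0.794 -0.001  0.002] q [-1.28  0.26  1.61  0.    1.27 -0.04] F [ 0.4 -0.5  0.4] w 1.0
```

```bash
python3 -m creep '[{"grip":8.5,"dp":[0,-24.5,-33],"rotation":[-0.46,0,0]},{"grip":8.5,"dp":[0,-24.5,-33],"rotation":[-0.46,0,0]},{"grip":8.5,"dp":[0,-24.5,-33],"rotation":[-0.46,0,0]},{"grip":8.5,"dp":[0,-24.5,-33],"rotation":[-0.46,0,0]},{"grip":8.5,"dp":[0,-24.5,-33],"rotation":[-0.46,0,0]}]' 40; python3 -c "
from h import *
go([.45,-.3,.24],rot(-45)); go([.45,.1,.24],rot(-35))"
```

```text
time: 0.57
tool_pos: [0.3362, -0.4658, 0.2448]
tcp_rot: [1.757, 0.734, -1.757]
wrist_force: [0.2, -0.9, 0.2]
width: 0.993
t 0.57 pos [ 0.3362 -0.4658  0.2448] dp cm [  0.49  -3.57 -19.79] rot [ 0.005 -0.     0.001] q [-0.99  0.08  1.82  0.    1.24 -0.21] F [ 0.2 -0.9  0.2] w 0.993
t 0.57 pos [ 0.3362 -0.4658  0.2448] dp cm [  0.51 -31.7  -48.23] rot [-0.169 -0.     0.001] q [-0.99  0.08  1.82  0.    1.24 -0.21] F [ 0.2 -0.9  0.2] w 0.993
```

```bash
python3 -m creep '[{"dp":[0,-3.5,-19.5],"rotation":[0,0,0],"grip":8.5},{"grip":8.5,"dp":[0,-3.5,-19.5],"rotation":[0,0,0]},{"grip":8.5,"dp":[0,-3.5,-19.5],"rotation":[0,0,0]},{"grip":8.5,"dp":[0,-3.5,-19.5],"rotation":[0,0,0]},{"grip":8.5,"dp":[0,-3.5,-19.5],"rotation":[0,0,0]}]'; python3 -c "
from h import *
go([.4408,.2993,.24],rot(-25.7))"
```

```text
time: 0.98
tool_pos: [0.4495, -0.3018, 0.2451]
tcp_rot: [1.759, 0.732, -1.757]
wrist_force: [0.2, 0.5, 0.2]
width: 1.0
t 0.98 pos [ 0.4495 -0.3018  0.2451] dp cm [  0.57 -42.98 -42.03] rot [-0.333 -0.001  0.   ] q [-0.64  0.01  1.89  0.    1.24  0.14] F [0.2 0.5 0.2] w 1.0
```

```bash
python3 -m creep '[{"grip":8.5,"dp":[0,-43,-42],"rotation":[-0.33,0,0]},{"grip":8.5,"dp":[0,-43,-42],"rotation":[-0.33,0,0]},{"grip":8.5,"dp":[0,-43,-42],"rotation":[-0.33,0,0]},{"grip":8.5,"dp":[0,-43,-42],"rotation":[-0.33,0,0]},{"grip":8.5,"dp":[0,-43,-42],"rotation":[-0.33,0,0]}]'; python3 -c "
from h import *
go([.4408,.2993,.24],rot(-25.7))"
```

```text
time: 1.4
tool_pos: [0.4448, -0.0945, 0.2451]
tcp_rot: [1.535, 0.96, -1.535]
wrist_force: [1.5, 0.1, 0.6]
width: 0.993
t 1.4 pos [ 0.4448 -0.0945  0.2451] dp cm [  0.51 -17.61 -35.23] rot [-0.005 -0.     0.   ] q [-0.26 -0.16  2.05  0.    1.25  0.19] F [1.5 0.1 0.6] w 0.993
```

```bash
python3 -c "
from h import *
snap('wrist','w1')"; python3 -m creep '[{"grip":8.5,"dp":[0,-17.5,-35.2],"rotation":[0,0,0]},{"grip":8.5,"dp":[0,-17.5,-35.2],"rotation":[0,0,0]},{"grip":8.5,"dp":[0,-17.5,-35.2],"rotation":[0,0,0]},{"grip":8.5,"dp":[0,-17.5,-35.2],"rotation":[0,0,0]},{"grip":8.5,"dp":[0,-17.5,-35.2],"rotation":[0,0,0]}]'; python3 -c "
from h import *
go([.4408,.2993,.2],rot(-25.7))"
```

```text
time: 1.87
tool_pos: [0.4432, 0.1135, 0.2453]
tcp_rot: [1.535, 0.959, -1.534]
wrist_force: [1.3, -0.5, -0.1]
width: 0.997
t 1.87 pos [0.4432 0.1135 0.2453] dp cm [  4.53  -8.36 -16.59] rot [-0.005 -0.    -0.   ] q [ 0.2  -0.16  2.05 -0.    1.25  0.65] F [ 1.3 -0.5 -0.1] w 0.997
```

View pics/w1.png

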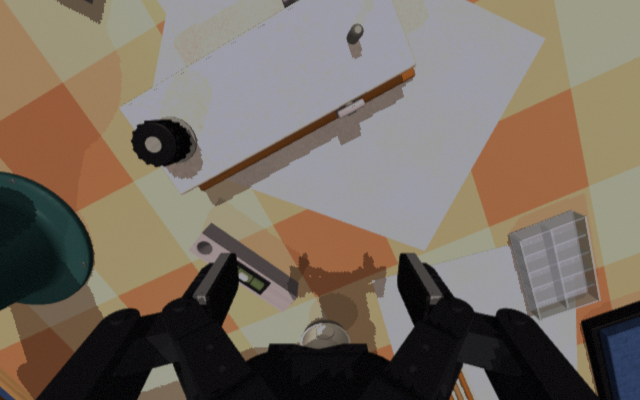

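The wrist view shows the board with its post (tip near (357,29)) and its knob (top near (153,145)). The look-alike level C is near the jaws.

```bash
python3 -m creep '[{"grip":8.5,"dp":[4.5,-8.4,-16.6],"rotation":[0,0,0]},{"grip":8.5,"dp":[4.5,-8.4,-16.6],"rotation":[0,0,0]},{"grip":8.5,"dp":[4.5,-8.4,-16.6],"rotation":[0,0,0]},{"grip":8.5,"dp":[4.5,-8.4,-16.6],"rotation":[0,0,0]},{"grip":8.5,"dp":[4.5,-8.4,-16.6],"rotation":[0,0,0]}]'; python3 -c "
from h import *
snap('wrist','w2')
go([.4408,.2993,.15],rot(-25.7))
z=load('w1')
for u,v in [(153,145),(357,29),(352,45),(375,50),(250,100)]: print(u,v,pt(z,u,v).round(4))
print('post tip',pt(z,357,29,h=.089),'knob',pt(z,153,145,h=.116))
"
```

```text
time: 2.28
tool_pos: [0.4399, 0.3011, 0.1989]
tcp_rot: [1.533, 0.962, -1.534]
wrist_force: [0.1, 0.1, -0.2]
width: 0.997
t 2.33 pos [0.4396 0.3035 0.1981] dp cm [4.81 0.3  0.33] rot [-0.001 -0.001  0.003] q [0.56 0.03 1.96 0.   1.15 1.  ] F [ 1.   2.2 -0.3] w 0.997
153 145 [0.3316 0.0201 0.1191]
357 29 [0.5396 0.0288 0.0901]
352 45 [0.5356 0.0226 0.0612]
375 50 [0.5549 0.0086 0.0594]
250 100 [0.4199 0.0211 0.0694]
post tip [0.53984227 0.02896852 0.089     ] knob [0.32978804 0.02053517 0.116     ]
```

View pics/w2.png

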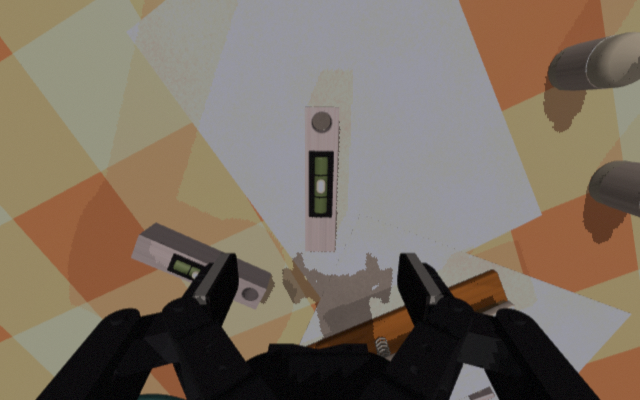

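Level A is below the jaws: hole at (321,121), vial middle at (320,185), free end at (321,250). It's aligned with the image axes. I'll go down and let the arm settle before measuring it.

```bash
python3 -m creep '[{"grip":8.5,"dp":[4.8,0,0],"rotation":[0,0,0]},{"grip":8.5,"dp":[4.8,0,0],"rotation":[0,0,0]},{"grip":8.5,"dp":[4.8,0,0],"rotation":[0,0,0]},{"grip":8.5,"dp":[4.8,0,0],"rotation":[0,0,0]}]'; python3 -c "
from h import *
snap('wrist','w3')
go([.4408,.2993,.02],rot(-25.7))
"
```

```text
time: 2.67
tool_pos: [0.4407, 0.2973, 0.1522]
tcp_rot: [1.533, 0.959, -1.536]
wrist_force: [-0.1, -0.7, 1.1]
width: 0.999
t 2.72 pos [0.4416 0.2977 0.1534] dp cm [13.34 -0.15 -0.09] rot [-0.005 -0.001 -0.001] q [ 0.55  0.07  2.   -0.    1.06  1.  ] F [0.7 0.2 0.6] w 0.997
```

View pics/w3.png

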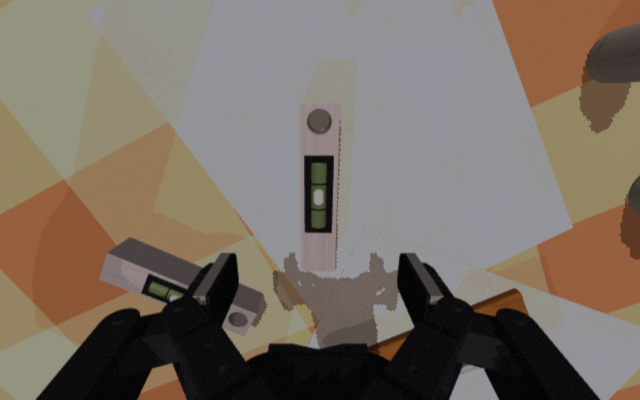

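```bash
python3 -c "
from h import *
z=load('w3')
h=pt(z,319.5,121,h=.036);e1=pt(z,318,271,h=.036);v=pt(z,318.5,194,h=.038);n=pt(z,320.5,103,h=.036)
print(h,e1,v,n,(n+e1)/2,np.linalg.norm(e1-n),np.degrees(np.arctan2(*(e1-n)[1::-1])),np.degrees(np.arctan2(*(e1-h)[1::-1])))
d=(e1-n)/np.linalg.norm(e1-n);c=(n+e1)/2;print('hole dist',(h-c)@d)
go([*c[:2],.02],rot(np.degrees(np.arctan2(d[1],d[0]))+90))
"
```

```text
[0.47386039 0.35830214 0.036     ] [0.40837512 0.22712647 0.036     ] [0.44493924 0.30095372 0.038     ] [0.48092166 0.37092099 0.036     ] [0.44464839 0.29902373 0.036     ] 0.1610585747791652 -116.77164363441872 -116.52920034035994
hole dist -0.06608241923822088
t 2.72 pos [0.4416 0.2977 0.1534] dp cm [13.34  0.2  -0.24] rot [ 0.014 -0.001 -0.001] q [ 0.55  0.07  2.   -0.    1.06  1.  ] F [0.7 0.2 0.6] w 0.997
```

Measured length is 161 mm and the hole offset 66 mm, which match the description. Going down to grasp at the centre.

```bash
python3 -m creep '[{"grip":8.5,"dp":[4,0.2,-0.25],"rotation":[0.014,0,0]},{"grip":8.5,"dp":[8,0.2,-0.25],"rotation":[0.014,0,0]},{"grip":8.5,"dp":[11,0.2,-0.25],"rotation":[0.014,0,0]},{"grip":8.5,"dp":[12.8,0.2,-0.25],"rotation":[0.014,0,0]},{"grip":8.5,"dp":[13.2,0.2,-0.25],"rotation":[0.014,0,0]}]' 60;python3 -m creep '[{"grip":3,"dp":[0.1,0,0],"rotation":[0,0,0]},{"grip":2.5,"dp":[0.1,0,0],"rotation":[0,0,0]},{"grip":2.5,"dp":[0.1,0,0],"rotation":[0,0,0]},{"grip":2.5,"dp":[0.1,0,0],"rotation":[0,0,0]},{"grip":2.5,"dp":[0.1,0,0],"rotation":[0,0,0]}]' 60;  python3 -c "
from h import *
go([.4446,.299,.02],rot(-26.8))
snap('wrist','w4')"
```

```text
time: 3.13
tool_pos: [0.4427, 0.2979, 0.0185]
tcp_rot: [1.542, 0.95, -1.548]
wrist_force: [-0.9, -0.8, -0.5]
width: 0.996
time: 3.55
tool_pos: [0.4455, 0.3005, 0.0217]
tcp_rot: [1.548, 0.951, -1.541]
wrist_force: [-0.7, 0.0, 10.4]
width: 0.385
t 3.55 pos [0.4455 0.3005 0.0217] dp cm [ 0.17 -0.02  0.18] rot [ 0.001 -0.004 -0.002] q [0.55 0.25 2.08 0.   0.8  1.01] F [-0.7  0.  10.4] w 0.385
```

View pics/w4.png

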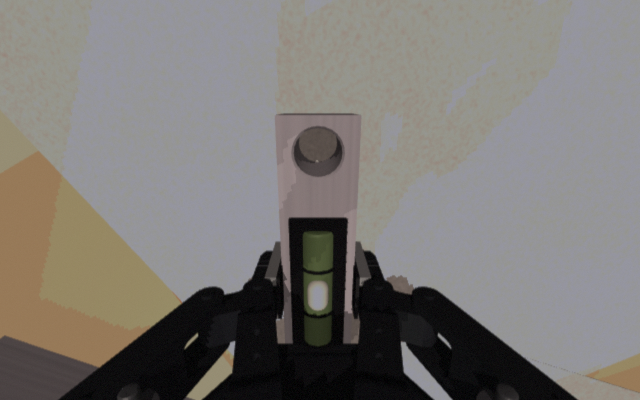

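The level is gripped: opening 33 mm, hole in the top at (318,151), bar square between the pads. There's 10 N upward on the tips. Before lifting, I'll work out where the hole lies in the tool frame.

```bash
python3 -m creep '[{"grip":2.5,"dp":[-2,0,0],"rotation":[0,0,0]},{"grip":2.5,"dp":[-5,0,0],"rotation":[0,0,0]},{"grip":2.5,"dp":[-9,0,0],"rotation":[0,0,0]},{"grip":2.5,"dp":[-13,0,0],"rotation":[0,0,0]},{"grip":2.5,"dp":[-16,0,0],"rotation":[0,0,0]}]' 60;  python3 -c "
from h import *
z=load('w4'); C=R.from_rotvec([1.548,.951,-1.541]).as_matrix(); p=np.array([.4455,.3005,.0217])
h=pt(z,318,151,h=.036); print(h,pt(z,318,151), 'tool',(C.T@(h-p)).round(4))
e1=pt(z,276.5,114.5,h=.036);e2=pt(z,360.5,114,h=.036);print('end corners tool',(C.T@(e1-p)).round(4),(C.T@(e2-p)).round(4))
go([.4446,.299,.18],rot(-26.8))
"
```

```text
time: 4.02
tool_pos: [0.4445, 0.2998, 0.1832]
tcp_rot: [1.548, 0.951, -1.541]
wrist_force: [1.6, 1.9, -2.0]
width: 0.388
[0.4749679  0.35689647 0.036     ] [0.47271308 0.35219627 0.00177891] tool [-0.0141  0.0009 -0.0637]
end corners tool [-0.0141 -0.0154 -0.078 ] [-0.014   0.0177 -0.0782]
t 4.02 pos [0.4445 0.2998 0.1832] dp cm [0.32 0.05 0.06] rot [ 0.001 -0.003 -0.002] q [ 0.55  0.05  1.97 -0.    1.12  1.01] F [ 1.6  1.9 -2. ] w 0.388
```

```bash
python3 -c "
from h import *
go([.4245,.0205,.195],rot(-87.7))
"
```

```text
t 4.02 pos [0.4445 0.2998 0.1832] dp cm [-1.24 10.79 25.83] rot [ 1.064 -0.004 -0.   ] q [ 0.55  0.05  1.97 -0.    1.12  1.01] F [ 1.6  1.9 -2. ] w 0.388
```

```bash
python3 -m creep '[{"grip":2.5,"dp":[-1.2,10.8,25.8],"rotation":[1.064,0,0]},{"grip":2.5,"dp":[-1.2,10.8,25.8],"rotation":[1.064,0,0]},{"grip":2.5,"dp":[-1.2,10.8,25.8],"rotation":[1.064,0,0]},{"grip":2.5,"dp":[-1.2,10.8,25.8],"rotation":[1.064,0,0]},{"grip":2.5,"dp":[-1.2,10.8,25.8],"rotation":[1.064,0,0]}]' 60;  python3 -c "
from h import *
go([.4245,.0205,.195],rot(-87.7))
"
```

```text
time: 4.43
tool_pos: [0.4283, 0.0902, 0.1889]
tcp_rot: [1.959, 0.472, -1.956]
wrist_force: [1.3, -0.2, -2.7]
width: 0.388
t 4.43 pos [0.4283 0.0902 0.1889] dp cm [-0.61  6.02  3.52] rot [ 0.434 -0.001 -0.   ] q [ 0.15 -0.15  2.15 -0.    1.14  1.25] F [ 1.3 -0.2 -2.7] w 0.388
```

```bash
python3 -m creep '[{"grip":2.5,"dp":[-0.6,6,3.5],"rotation":[0.434,0,0]},{"grip":2.5,"dp":[-0.6,6,3.5],"rotation":[0.434,0,0]},{"grip":2.5,"dp":[-0.6,6,3.5],"rotation":[0.434,0,0]},{"grip":2.5,"dp":[-0.6,6,3.5],"rotation":[0.434,0,0]},{"grip":2.5,"dp":[-0.6,6,3.5],"rotation":[0.434,0,0]}]' 60;  python3 -m creep '[{"grip":2.5,"dp":[0,0,0],"rotation":[0,0,0]},{"grip":2.5,"dp":[0,0,0],"rotation":[0,0,0]}]';python3 -c "
from h import *
snap('wrist','w5')
go([.4245,.0205,.195],rot(-87.7))
"
```

```text
time: 4.85
tool_pos: [0.4255, 0.0215, 0.1947]
tcp_rot: [2.202, 0.046, -2.199]
wrist_force: [0.5, 0.6, -2.7]
width: 0.384
time: 5.02
tool_pos: [0.4255, 0.0225, 0.1943]
tcp_rot: [2.198, 0.052, -2.197]
wrist_force: [-0.1, -0.6, -2.7]
width: 0.385
t 5.07 pos [0.4256 0.0227 0.1943] dp cm [-0.07  0.21  0.12] rot [ 0.007 -0.    -0.   ] q [-0.01 -0.18  2.16 -0.    1.16  1.52] F [ 1.2  0.5 -2.5] w 0.388
```

View pics/w5.png

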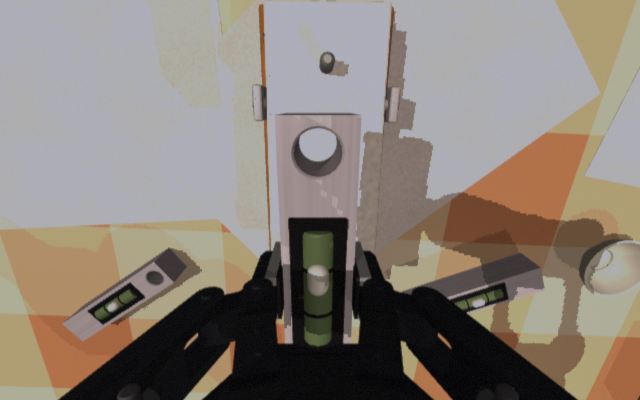

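```bash
python3 -c "
from h import *
crop('w5',250,0,410,120,5,'c5')"
```

```text
(no output)
```

View pics/c5.png

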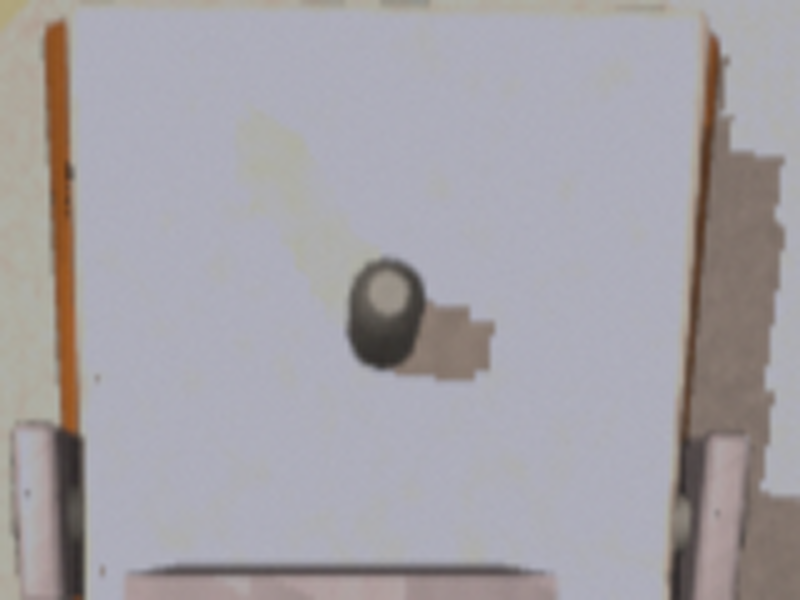

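```bash
python3 -c "
from h import *
z=load('w5')
s=bot.read_state(); C=R.from_rotvec(s['tcp_rot']).as_matrix()
for n,u,v in [('board',300,20),('board2',370,100),('board3',300,100)]: print(n,pt(z,u,v).round(4))
t=pt(z,327.6,58.4,h=.089);f=pt(z,326.4,67,h=.060);print('tip',t,'foot',f)
L=[pt(z,264,3,h=.0575),pt(z,267,108,h=.0625)];Rr=[pt(z,391,3,h=.0575),pt(z,384.4,108,h=.0625)]
for a,b in(L,Rr): print(a,b,np.degrees(np.arctan2(*(b-a)[1::-1])))
print('width',np.linalg.norm(L[0]-Rr[0]),np.linalg.norm(L[1]-Rr[1]),'mid',(L[0]+Rr[0])/2,(L[1]+Rr[1])/2)
h=pt(z,317.5,149,h=s['tool_pos'][2]+.0143);print('hole tool',C.T@(h-s['tool_pos']), 'y',np.degrees(np.arctan2(C[1,1],C[0,1])))
for zz in [(280.5,2)]: pass
"
```

```text
board [0.5729 0.0435 0.0581]
board2 [ 0.5137 -0.0197  0.0622]
board3 [0.5109 0.0416 0.0632]
tip [0.54113726 0.02001104 0.089     ] foot [0.53856424 0.01991715 0.06      ]
[0.58368549 0.07295406 0.0575    ] [0.50288413 0.07059176 0.0625    ] -178.32538936666302
[ 0.58837782 -0.02972689  0.0575    ] [ 0.50763918 -0.03308662  0.0625    ] -177.61716368680436
width 0.10278810895141588 0.10378736493194457 mid [0.58603165 0.02161358 0.0575    ] [0.50526165 0.01875257 0.0625    ]
hole tool [-0.01429134  0.00045629 -0.06522468] y -87.30957931345056
```

```bash
cat >> h.py <<'E'
FOOT=np.array([.5386,.0199,.060]); BX=-177.9
def board(t=.07):
    b=np.radians(BX); x=np.array([np.cos(b)*np.cos(t),np.sin(b)*np.cos(t),np.sin(t)]); y=np.array([-np.sin(b),np.cos(b),0]); return np.stack([x,y,np.cross(x,y)],1)
E
python3 -c "
from h import *
M=rot(BX+90,.07,BX); n=board()[:,2]; print(n,M.round(3))
hole=np.array([.0217,.0007,-.0645])
for k in (.045,.002):
    go(FOOT+n*k-M@hole,M)
"
```

```text
[0.06989587 0.00256297 0.997551  ] [[-0.07   0.037 -0.997]
 [-0.003 -0.999 -0.037]
 [-0.998  0.     0.07 ]]
t 5.07 pos [0.4256 0.0227 0.1943] dp cm [ 6.33  0.67 -5.31] rot [ 0.01 -0.07 -0.  ] q [-0.01 -0.18  2.16 -0.    1.16  1.52] F [ 1.2  0.5 -2.5] w 0.388
t 5.07 pos [0.4256 0.0227 0.1943] dp cm [10.61  0.67 -5.01] rot [ 0.01 -0.07 -0.  ] q [-0.01 -0.18  2.16 -0.    1.16  1.52] F [ 1.2  0.5 -2.5] w 0.388
```

```bash
python3 -m creep '[{"grip":2.5,"dp":[0,0.4,-3],"rotation":[0.01,-0.07,0]},{"grip":2.5,"dp":[2,0.67,-5.3],"rotation":[0.01,-0.07,0]},{"grip":2.5,"dp":[4,0.67,-5.3],"rotation":[0.01,-0.07,0]},{"grip":2.5,"dp":[6,0.67,-5.3],"rotation":[0.01,-0.07,0]},{"grip":2.5,"dp":[6,0.67,-5.3],"rotation":[0.01,-0.07,0]}]'; python3 -m creep '[{"grip":2.5,"dp":[0,0,0],"rotation":[0,0,0]},{"grip":2.5,"dp":[0,0,0],"rotation":[0,0,0]}]';python3 -c "
from h import *
snap('wrist','w6')
M=rot(BX+90,.07,BX); n=board()[:,2]
hole=np.array([.0217,.0007,-.0645])
go(FOOT+n*.002-M@hole,M)
crop('w6',240,60,400,200,4,'c6')
"
```

```text
time: 5.48
tool_pos: [0.4759, 0.0185, 0.13]
tcp_rot: [2.114, 0.039, -2.287]
wrist_force: [-1.2, 0.5, -2.9]
width: 0.386
time: 5.65
tool_pos: [0.4793, 0.0183, 0.1349]
tcp_rot: [2.125, 0.038, -2.278]
wrist_force: [0.1, 0.3, -2.4]
width: 0.39
t 5.7 pos [0.4798 0.0182 0.1356] dp cm [ 4.76 -0.02  0.07] rot [-0.001 -0.002 -0.   ] q [-0.01  0.04  2.08 -0.    1.09  1.53] F [ 0.2 -0.4 -2.6] w 0.385
```

View pics/c6.png

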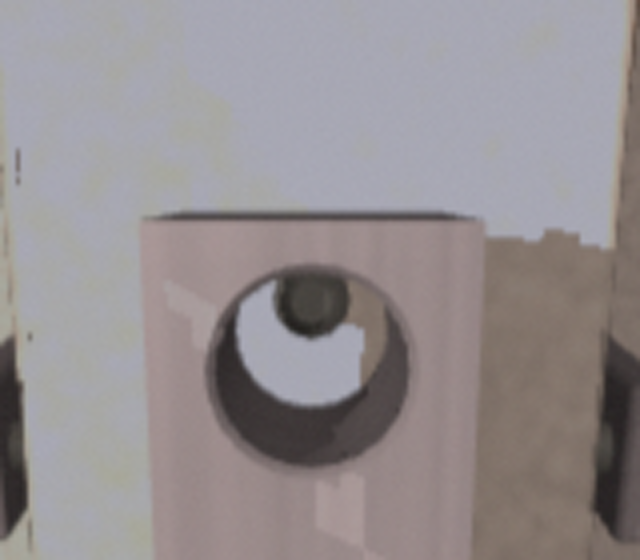

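```bash
python3 -c "
from h import *
z=load('w6'); s=bot.read_state(); C=R.from_rotvec(s['tcp_rot']).as_matrix(); p=s['tool_pos']
Rm=R.from_rotvec(z['rvec']).as_matrix();K=np.array([[z['fx'],0,z['cx']],[0,z['fy'],z['cy']],[0,0,1]])
for x in (-.0143,.0217,.036):
  for zz in (-.0645,):
    q=K@(Rm@(p+C@np.array([x,.0007,zz]))+z['tvec']);q=q[:2]/q[2];print(x,(q-[240,60])*4)
q=240+312/4,60+300/4
for h in (.087,.089,.091):
  w=pt(z,*q,h=h);print(w, (C.T@(w-p)).round(4))
print(pt(z,*q))
"
```

```text
-0.0143 [312.51159999 362.7665817 ]
0.0217 [312.11627961 320.2997397 ]
0.036 [312.00535075 308.38333373]
[0.54152273 0.01971974 0.087     ] [ 0.0443  0.0007 -0.0648]
[0.54186312 0.01973481 0.089     ] [ 0.0423  0.0007 -0.0651]
[0.54220352 0.01974987 0.091     ] [ 0.0402  0.0007 -0.0653]
[0.54210527 0.01974552 0.09042272]
```

The post tip is 0.5 mm off the hole axis. Lowering.

```bash
python3 -m creep '[{"grip":2.5,"dp":[1.2,0,0],"rotation":[0,0,0]},{"grip":2.5,"dp":[2.4,0,0],"rotation":[0,0,0]},{"grip":2.5,"dp":[3.4,0,0],"rotation":[0,0,0]},{"grip":2.5,"dp":[4.2,0,0.03],"rotation":[0,0,0]},{"grip":2.5,"dp":[4.5,0,0.05],"rotation":[0,0,0]}]'; python3 -m creep '[{"grip":2.5,"dp":[0.1,0,0],"rotation":[0,0,0]},{"grip":2.5,"dp":[0.1,0,0],"rotation":[0,0,0]}]';python3 -c "
from h import *
M=rot(BX+90,.07,BX); n=board()[:,2]
hole=np.array([.0217,.0007,-.0645])
go(FOOT+n*.0-M@hole,M)
"
```

```text
time: 6.12
tool_pos: [0.4736, 0.0178, 0.0872]
tcp_rot: [2.121, 0.037, -2.282]
wrist_force: [0.4, -0.5, -2.7]
width: 0.391
time: 6.28
tool_pos: [0.4748, 0.0178, 0.0878]
tcp_rot: [2.123, 0.037, -2.28]
wrist_force: [1.2, 0.0, -2.3]
width: 0.386
t 6.28 pos [0.4748 0.0178 0.0878] dp cm [ 0.16 -0.04 -0.11] rot [-0.002  0.001 -0.   ] q [-0.01  0.09  2.12 -0.    1.    1.53] F [ 1.2  0.  -2.3] w 0.386
```

```bash
python3 -m creep '[{"grip":2.5,"dp":[0.15,0,-0.05],"rotation":[0,0,0]},{"grip":2.5,"dp":[0.2,0,-0.05],"rotation":[0,0,0]},{"grip":5.5,"dp":[0.1,0,-0.05],"rotation":[0,0,0]},{"grip":7,"dp":[-0.5,0,-0.05],"rotation":[0,0,0]},{"grip":7,"dp":[-1,0,-0.05],"rotation":[0,0,0]}]' ; python3 -m creep '[{"grip":7,"dp":[-4,0,0],"rotation":[0,0,0]},{"grip":7,"dp":[-6,0,0],"rotation":[0,0,0]},{"grip":7,"dp":[-8,0,0],"rotation":[0,0,0]},{"grip":7,"dp":[-8,0,0],"rotation":[0,0,0]},{"grip":7,"dp":[-8,0,0],"rotation":[0,0,0]}]' ;python3 -c "
from h import *
snap('wrist','w7')"
```

```text
time: 6.7
tool_pos: [0.477, 0.0179, 0.0994]
tcp_rot: [2.126, 0.037, -2.278]
wrist_force: [-0.6, -0.2, -0.4]
width: 0.797
time: 7.12
tool_pos: [0.4838, 0.0181, 0.1805]
tcp_rot: [2.13, 0.036, -2.273]
wrist_force: [-0.1, -0.1, 0.8]
width: 0.821
```

View pics/w7.png

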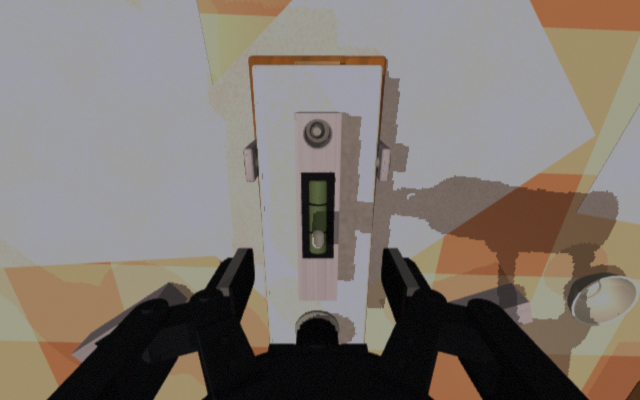

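The level is threaded: the post shows in the hole at (317,131) and the bar lies lengthwise towards the knob. The bubble reads full scale at (318,240), as it should with the board up. Next I'll close the jaws and press on the free end.

```bash
python3 -c "
from h import *
B=board();P=FOOT+B@np.array([.130,0,.036]);print(P)
M=rot(BX+90)
go(P+[0,0,.014+.02],M); go(P+[0,0,.014],M)
"
```

```text
[0.41152172 0.01524025 0.10500441]
t 7.17 pos [0.4824 0.0181 0.1789] dp cm [4.46 0.04 6.81] rot [-0.002  0.068 -0.   ] q [-0.01 -0.    2.03 -0.    1.18  1.53] F [ 0.5  0.  -0. ] w 0.823
t 7.17 pos [0.4824 0.0181 0.1789] dp cm [6.46 0.04 6.67] rot [-0.002  0.068 -0.   ] q [-0.01 -0.    2.03 -0.    1.18  1.53] F [ 0.5  0.  -0. ] w 0.823
```

```bash
python3 -m creep '[{"grip":0,"dp":[0,0,3],"rotation":[0,0.068,0]},{"grip":0,"dp":[1,0,6.8],"rotation":[0,0.068,0]},{"grip":0,"dp":[3,0,6.8],"rotation":[0,0.068,0]},{"grip":0,"dp":[4.5,0,6.8],"rotation":[0,0.068,0]},{"grip":0,"dp":[4.5,0,6.8],"rotation":[0,0.068,0]}]' 40 ; python3 -m creep '[{"grip":0,"dp":[0.5,0,0],"rotation":[0,0,0]},{"grip":0,"dp":[1,0,0],"rotation":[0,0,0]},{"grip":0,"dp":[1.5,0,0],"rotation":[0,0,0]},{"grip":0,"dp":[1.5,0,0],"rotation":[0,0,0]}]' ;python3 -c "
from h import *
B=board();P=FOOT+B@np.array([.130,0,.036])
M=rot(BX+90)
go(P+[0,0,.014],M)"
```

```text
time: 7.58
tool_pos: [0.4064, 0.0157, 0.1336]
tcp_rot: [2.192, 0.038, -2.215]
wrist_force: [-0.2, -0.5, -0.0]
width: 0.104
time: 7.92
tool_pos: [0.4109, 0.0156, 0.1223]
tcp_rot: [2.2, 0.038, -2.207]
wrist_force: [0.0, 0.4, -0.1]
width: 0.003
t 7.92 pos [0.4109 0.0156 0.1223] dp cm [ 0.33  0.04 -0.06] rot [-0.002  0.003 -0.   ] q [-0.02 -0.13  2.26 -0.    1.01  1.51] F [ 0.   0.4 -0.1] w 0.003
```

Now pressing in small steps, watching the force.

```bash
python3 -m creep '[{"grip":0,"dp":[0.3,0,0],"rotation":[0,0,0]},{"grip":0,"dp":[0.6,0,0],"rotation":[0,0,0]},{"grip":0,"dp":[0.6,0,0],"rotation":[0,0,0]}]'; python3 -m creep '[{"grip":0,"dp":[0.2,0,0],"rotation":[0,0,0]},{"grip":0,"dp":[0.3,0,0],"rotation":[0,0,0]},{"grip":0,"dp":[0.3,0,0],"rotation":[0,0,0]}]'
```

```text
time: 8.17
tool_pos: [0.411, 0.0156, 0.1167]
tcp_rot: [2.201, 0.038, -2.206]
wrist_force: [1.0, -0.1, -0.5]
width: -0.002
time: 8.42
tool_pos: [0.4111, 0.0156, 0.1145]
tcp_rot: [2.201, 0.038, -2.206]
wrist_force: [-2.7, 0.1, 4.8]
width: -0.001
```

```bash
python3 -m creep '[{"grip":0,"dp":[0.15,0,0],"rotation":[0,0,0]},{"grip":0,"dp":[0.3,0,0],"rotation":[0,0,0]},{"grip":0,"dp":[0.3,0,0],"rotation":[0,0,0]}]'; python3 -m creep '[{"grip":0,"dp":[0.1,0,0],"rotation":[0,0,0]},{"grip":0,"dp":[0.2,0,0],"rotation":[0,0,0]},{"grip":0,"dp":[0.2,0,0],"rotation":[0,0,0]}]'
```

```text
time: 8.67
tool_pos: [0.4111, 0.0156, 0.1141]
tcp_rot: [2.2, 0.038, -2.207]
wrist_force: [-12.4, -0.1, 26.0]
width: 0.001
time: 8.92
tool_pos: [0.4111, 0.0156, 0.1139]
tcp_rot: [2.199, 0.038, -2.208]
wrist_force: [-18.0, 0.2, 41.0]
width: 0.003
```

```bash
python3 -m creep '[{"grip":0,"dp":[-0.25,0,0],"rotation":[0,0,0]},{"grip":0,"dp":[-0.35,0,0],"rotation":[0,0,0]},{"grip":0,"dp":[-0.35,0,0],"rotation":[0,0,0]}]'
```

```text
time: 9.17
tool_pos: [0.4112, 0.0156, 0.1143]
tcp_rot: [2.202, 0.038, -2.205]
wrist_force: [-6.1, 0.8, 14.6]
width: 0.001
```

```bash
for i in 1 2; do python3 -m creep '[{"grip":0,"dp":[0,0,0],"rotation":[0,0,0]},{"grip":0,"dp":[0,0,0],"rotation":[0,0,0]},{"grip":0,"dp":[0,0,0],"rotation":[0,0,0]},{"grip":0,"dp":[0,0,0],"rotation":[0,0,0]},{"grip":0,"dp":[0,0,0],"rotation":[0,0,0]}]'; done; python3 -c "
from h import *
snap('wrist','w8'); crop('w8',220,60,420,280,2.7,'c8');go([0,0,0],rot(0))"
```

```text
time: 9.58
tool_pos: [0.4112, 0.0156, 0.1143]
tcp_rot: [2.201, 0.038, -2.206]
wrist_force: [-6.3, -0.1, 14.1]
width: 0.003
time: 10.0
tool_pos: [0.4112, 0.0156, 0.1143]
tcp_rot: [2.201, 0.038, -2.206]
wrist_force: [-6.3, -0.3, 14.2]
width: -0.004
t 10.05 pos [0.4112 0.0156 0.1143] dp cm [11.52  0.12 41.12] rot [-1.536e+00  2.000e-03  1.000e-03] q [-0.02 -0.12  2.27 -0.    0.99  1.51] F [-6.4 -0.4 14.6] w 0.003
```

View pics/c8.png

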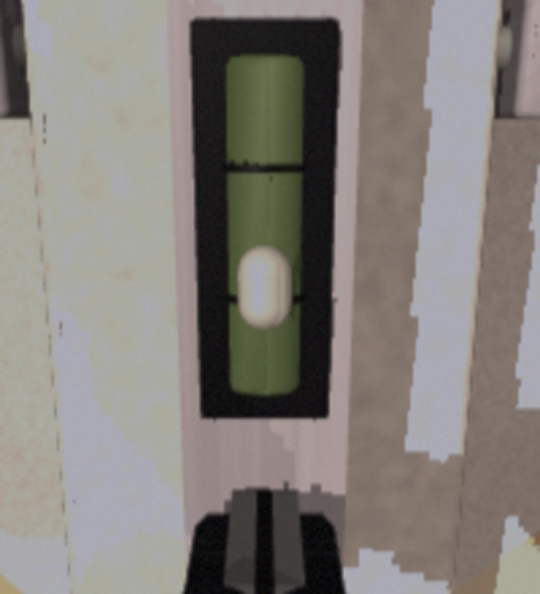

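Line rows in the crop are 168 and 298 (24 mm apart) and the bubble centre is at row 287, so the bubble is about +9.5 to 10 mm towards the free end. That calls for about 0.87 rad counter-clockwise. The knob is at a radius of 0.33 m, inside the tool-down limit, so I'll fit the arm's planar kinematics to the logged poses to see what tilt works.

```bash
cat > kin.py <<'E'
import numpy as np
from scipy.optimize import least_squares
D=np.array([(.264,1.604,1.274,.675,.245),(.08,1.82,1.24,.5744,.2448),(.01,1.89,1.24,.5414,.2451),(-.16,2.05,1.25,.4547,.2451),(.07,2.0,1.06,.5326,.1534),(.25,2.08,.8,.5374,.0217),(.05,1.97,1.12,.536,.1832),(-.18,2.16,1.16,.4262,.1943),(-.13,2.26,1.01,.4112,.1223),(-.12,2.27,.99,.4115,.1143),(.04,2.08,1.09,.4801,.1356),(.09,2.12,1.0,.4751,.0878),(0,2.03,1.18,.4827,.1789)])
def fk(p,q2,q3,q5):
    L1,L2,ph,T,r0,z0=p; a=q2+q3; b=a+q5
    return r0+L1*np.sin(q2)+L2*np.sin(a+ph)+T*np.sin(b), z0+L1*np.cos(q2)+L2*np.cos(a+ph)+T*np.cos(b)
def res(p):
    r,z=fk(p,*D[:,:3].T); return np.r_[r-D[:,3],z-D[:,4],(p[4])*.05,(p[3]-.25)*.01]
s=least_squares(res,[.4,.4,0,.25,0,.2]); P=s.x
if __name__=='__main__':
    print(P.round(3),np.abs(s.fun).max())
    for (r,z) in ((.331,.0987),(.331,.16),(.345,.16)):
      for t in (0,.07,.15,.25,.35,.45):
        f=lambda x:np.r_[np.array(fk(P,x[0],x[1],np.pi+t-x[0]-x[1]))-[r,z]]
        o=least_squares(f,[-.2,2.3]);x=o.x;print(r,z,t,x.round(3),'q5',(np.pi+t-x.sum()).round(3),o.cost)
E
python3 kin.py
```

```text
[ 0.513  0.572  0.006  0.321 -0.006  0.242] 0.0028471245509597565
0.331 0.0987 0 [-0.277  2.426] q5 0.992 8.25122337488798e-24
0.331 0.0987 0.07 [-0.221  2.387] q5 1.046 1.1522080327545416e-23
0.331 0.0987 0.15 [-0.158  2.343] q5 1.107 3.8591844278062658e-22
0.331 0.0987 0.25 [-0.08   2.289] q5 1.183 5.06939485735173e-24
0.331 0.0987 0.35 [-0.004  2.237] q5 1.258 1.253055959399e-17
0.331 0.0987 0.45 [0.071 2.187] q5 1.333 8.276423935461654e-29
0.331 0.16 0 [-0.363  2.362] q5 1.143 1.66336995605144e-18
0.331 0.16 0.07 [-0.307  2.325] q5 1.193 4.292804439010773e-22
0.331 0.16 0.15 [-0.243  2.285] q5 1.25 2.049272711075795e-25
0.331 0.16 0.25 [-0.165  2.235] q5 1.321 8.693647768963983e-31
0.331 0.16 0.35 [-0.089  2.188] q5 1.392 1.983867538736009e-20
0.331 0.16 0.45 [-0.014  2.143] q5 1.463 7.099653545714185e-17
0.345 0.16 0 [-0.328  2.339] q5 1.131 1.802374117286851e-20
0.345 0.16 0.07 [-0.273  2.302] q5 1.183 1.0490508436640197e-26
0.345 0.16 0.15 [-0.211  2.26 ] q5 1.243 2.576895979667772e-25
0.345 0.16 0.25 [-0.135  2.21 ] q5 1.317 1.9162504026797183e-24
0.345 0.16 0.35 [-0.06   2.162] q5 1.39 7.809613286402914e-19
0.345 0.16 0.45 [0.014 2.115] q5 1.463 1.5318846777656074e-30
```

At a tilt of 0.07 rad (along the knob axis) the fit puts all joints inside their ranges. Lifting off and moving above the knob with the jaws open.

```bash
python3 -m creep '[{"grip":0,"dp":[-2,0,0],"rotation":[0,0,0]},{"grip":3,"dp":[-5,0,0],"rotation":[0,0,0]},{"grip":6.5,"dp":[-7.5,0,0],"rotation":[0,0,0]},{"grip":6.5,"dp":[-7.5,0,0],"rotation":[0,0,0]}]' ; python3 -c "
from h import *
B=board();K=FOOT+B@np.array([.210,0,.022]);n=B[:,2]
M=rot(BX+90,.07,BX); print(K)
go(K+n*.08,M)"
```

```text
time: 10.38
tool_pos: [0.4151, 0.0156, 0.1931]
tcp_rot: [2.213, 0.038, -2.194]
wrist_force: [1.5, -0.2, 0.7]
width: 0.417
[0.33079269 0.01228005 0.09663412]
t 10.38 pos [0.4151 0.0156 0.1931] dp cm [1.6  0.03 7.89] rot [-0.002 -0.078 -0.001] q [-0.02 -0.21  2.19 -0.    1.15  1.51] F [ 1.5 -0.2  0.7] w 0.417
```

```bash
python3 -m creep '[{"grip":6.5,"dp":[0.5,0,4],"rotation":[0,-0.07,0]},{"grip":6.5,"dp":[1,0,7.9],"rotation":[0,-0.07,0]},{"grip":6.5,"dp":[1.5,0,7.9],"rotation":[0,-0.07,0]},{"grip":6.5,"dp":[1.5,0,7.9],"rotation":[0,-0.07,0]},{"grip":6.5,"dp":[1.5,0,7.9],"rotation":[0,-0.07,0]}]' ; python3 -c "
from h import *
B=board();K=FOOT+B@np.array([.210,0,.022]);n=B[:,2]
M=rot(BX+90,.07,BX)
snap('wrist','w9')
go(K+n*.03,M);go(K,M)"
```

```text
time: 10.8
tool_pos: [0.3323, 0.0129, 0.1724]
tcp_rot: [2.124, 0.036, -2.28]
wrist_force: [0.1, 1.1, 1.2]
width: 0.757
t 10.85 pos [0.3331 0.0129 0.1729] dp cm [ 4.63  0.05 -0.3 ] rot [-0.002  0.    -0.   ] q [-0.03 -0.32  2.31 -0.01  1.22  1.51] F [-0.8  0.7  0.3] w 0.761
t 10.85 pos [0.3331 0.0129 0.1729] dp cm [ 7.63  0.05 -0.3 ] rot [-0.002  0.    -0.   ] q [-0.03 -0.32  2.31 -0.01  1.22  1.51] F [-0.8  0.7  0.3] w 0.761
```

View pics/w9.png

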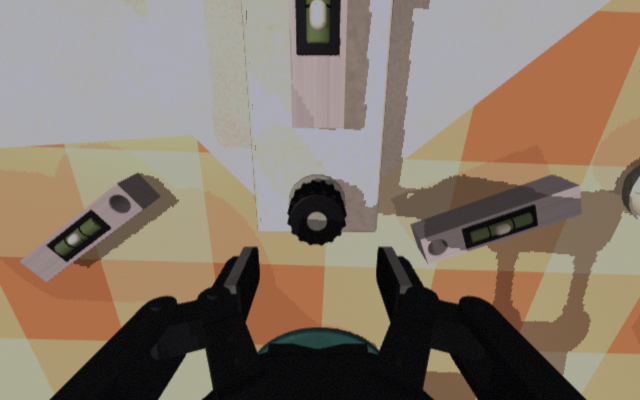

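```bash
python3 -c "
from h import *
z=load('w9'); s=bot.read_state(); C=R.from_rotvec(s['tcp_rot']).as_matrix(); p=s['tool_pos']
B=board();K=FOOT+B@np.array([.210,0,.042]);print('exp top',K)
for u,v in ((317,220.5),(288.5,219),(346.5,219)):
  w=pt(z,u,v,h=.1166);print(pt(z,u,v).round(4),w.round(4),'tool',(C.T@(w-p)).round(4))
"
```

```text
exp top [0.33219061 0.01233131 0.11658514]
[0.334  0.0129 0.1187] [0.3329 0.0129 0.1166] tool [ 0.0562  0.     -0.0037]
[0.3313 0.0336 0.1125] [0.3334 0.0332 0.1166] tool [ 0.0561 -0.0203 -0.0049]
[ 0.3149 -0.0134  0.0768] [ 0.3348 -0.0081  0.1166] tool [ 0.0561  0.021  -0.0049]
```

The knob is where expected (within 1 mm; 41 mm across). Going down and gripping.

```bash
python3 -m creep '[{"grip":6.5,"dp":[2.5,0,-0.35],"rotation":[0,0,0]},{"grip":6.5,"dp":[5,0,-0.35],"rotation":[0,0,0]},{"grip":6.5,"dp":[6.8,0,-0.35],"rotation":[0,0,0]},{"grip":6.5,"dp":[7.5,0,-0.35],"rotation":[0,0,0]},{"grip":6.5,"dp":[7.5,0,-0.35],"rotation":[0,0,0]}]' ;  python3 -c "
from h import *
B=board();K=FOOT+B@np.array([.210,0,.022])+[.001,.0005,0];M=rot(BX+90,.07,BX)
go(K,M)"
```

```text
time: 11.27
tool_pos: [0.3297, 0.0128, 0.0962]
tcp_rot: [2.118, 0.037, -2.285]
wrist_force: [0.4, 0.3, -0.5]
width: 0.762
t 11.27 pos [0.3297 0.0128 0.0962] dp cm [-0.06  0.01 -0.21] rot [-0.002  0.006  0.   ] q [-0.03 -0.22  2.39 -0.01  1.04  1.51] F [ 0.4  0.3 -0.5] w 0.762
```

```bash
python3 -m creep '[{"grip":6.5,"dp":[0,0,0],"rotation":[0,0,0]},{"grip":3.5,"dp":[0,0,0],"rotation":[0,0,0]},{"grip":3.5,"dp":[0,0,0],"rotation":[0,0,0]},{"grip":3.5,"dp":[0,0,0],"rotation":[0,0,0]},{"grip":3.5,"dp":[0,0,0],"rotation":[0,0,0]}]' 50 ;  python3 -c "
from h import *
snap('wrist','w10')
B=board();K=FOOT+B@np.array([.210,0,.022])+[.001,.0005,0];M=rot(BX+90,.07,BX)
go(K,M)"
```

```text
time: 11.68
tool_pos: [0.3316, 0.0134, 0.0986]
tcp_rot: [2.127, 0.037, -2.278]
wrist_force: [1.1, 4.6, 0.9]
width: 0.455
t 11.73 pos [0.3316 0.0134 0.0985] dp cm [ 0.19  0.06 -0.03] rot [-0.002 -0.001  0.001] q [-0.03 -0.22  2.39 -0.    1.04  1.51] F [2.  4.9 0.1] w 0.448
```

View pics/w10.png

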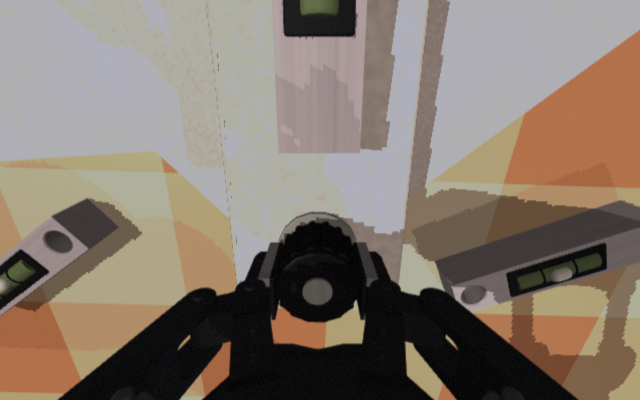

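The knob is centred between the pads at (318,275). Turning counter-clockwise, which is negative about tool x, by 0.88 rad.

```bash
python3 -m creep '[{"grip":3.5,"dp":[0,0,0],"rotation":[-0.09,0,0]},{"grip":3.5,"dp":[0,0,0],"rotation":[-0.18,0,0]},{"grip":3.5,"dp":[0,0,0],"rotation":[-0.27,0,0]},{"grip":3.5,"dp":[0,0,0],"rotation":[-0.36,0,0]},{"grip":3.5,"dp":[0,0,0],"rotation":[-0.45,0,0]}]' 50 ; python3 -c "
from h import *
go([.3316,.0134,.0985],rot(BX+90,.07,BX))"
```

```text
time: 12.15
tool_pos: [0.3316, 0.0137, 0.0984]
tcp_rot: [1.886, 0.502, -2.021]
wrist_force: [1.5, 6.7, 1.6]
width: 0.458
t 12.15 pos [0.3316 0.0137 0.0984] dp cm [-0.01  0.03  0.01] rot [ 0.451 -0.002  0.001] q [-0.03 -0.22  2.39 -0.    1.04  1.05] F [1.5 6.7 1.6] w 0.458
```

```bash
python3 -m creep '[{"grip":3.5,"dp":[0,0,0],"rotation":[-0.09,0,0]},{"grip":3.5,"dp":[0,0,0],"rotation":[-0.18,0,0]},{"grip":3.5,"dp":[0,0,0],"rotation":[-0.27,0,0]},{"grip":3.5,"dp":[0,0,0],"rotation":[-0.36,0,0]},{"grip":3.5,"dp":[0,0,0],"rotation":[-0.43,0,0]}]' 50 ;python3 -m creep '[{"grip":3.5,"dp":[0,0,0],"rotation":[0,0,0]},{"grip":3.5,"dp":[0,0,0],"rotation":[0,0,0]}]'; python3 -c "
from h import *
snap('wrist','w11')
go([.3316,.0134,.0985],rot(BX+90,.07,BX))"
```

```text
time: 12.57
tool_pos: [0.3314, 0.014, 0.0985]
tcp_rot: [1.622, 0.858, -1.738]
wrist_force: [1.2, 7.4, 2.1]
width: 0.451
time: 12.73
tool_pos: [0.3314, 0.014, 0.0985]
tcp_rot: [1.624, 0.856, -1.74]
wrist_force: [0.5, 8.2, 2.2]
width: 0.45
t 12.78 pos [0.3314 0.014  0.0985] dp cm [-0.    0.05  0.03] rot [ 0.878 -0.002  0.002] q [-0.03 -0.22  2.39 -0.    1.04  0.63] F [0.2 8.1 2.2] w 0.451
```

View pics/w11.png

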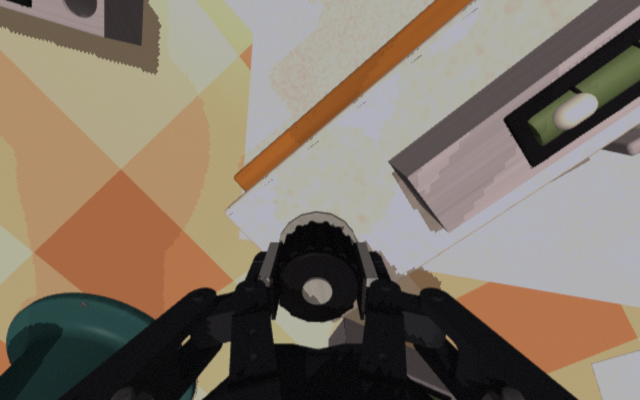

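Turned 0.88 rad. Releasing, moving up and going back to the press point.

```bash
python3 -m creep '[{"grip":6.5,"dp":[0,0,0],"rotation":[0,0,0]},{"grip":6.5,"dp":[0,0,0],"rotation":[0,0,0]},{"grip":6.5,"dp":[-3,0,0],"rotation":[0,0,0]},{"grip":6.5,"dp":[-6,0,0],"rotation":[0,0,0]},{"grip":6.5,"dp":[-9,0,0],"rotation":[0,0,0]}]' 40; python3 -c "
from h import *
B=board();P=FOOT+B@np.array([.130,0,.036])
go(P+[0,0,.08],rot(BX+90))"
```

```text
time: 13.2
tool_pos: [0.3357, 0.0126, 0.1878]
tcp_rot: [1.617, 0.855, -1.746]
wrist_force: [1.0, -1.0, -0.5]
width: 0.764
t 13.2 pos [0.3357 0.0126 0.1878] dp cm [-0.28  5.85 -4.83] rot [0.878 0.07  0.032] q [-0.03 -0.32  2.29 -0.01  1.26  0.63] F [ 1.  -1.  -0.5] w 0.764
```

```bash
python3 -m creep '[{"grip":0,"dp":[0,5.85,-4.83],"rotation":[0.878,0.07,0.032]},{"grip":0,"dp":[0,5.85,-4.83],"rotation":[0.878,0.07,0.032]},{"grip":0,"dp":[0,5.85,-4.83],"rotation":[0.878,0.07,0.032]},{"grip":0,"dp":[0,5.85,-4.83],"rotation":[0.878,0.07,0.032]},{"grip":0,"dp":[0,5.85,-4.83],"rotation":[0.878,0.07,0.032]}]' 40; python3 -c "
from h import *
B=board();P=FOOT+B@np.array([.130,0,.036])
go(P+[0,0,.02],rot(BX+90))"
```

```text
time: 13.62
tool_pos: [0.4126, 0.0151, 0.1816]
tcp_rot: [2.052, 0.306, -2.091]
wrist_force: [0.6, 0.1, -0.5]
width: 0.049
t 13.62 pos [0.4126 0.0151 0.1816] dp cm [ 5.66  0.02 -0.  ] rot [0.249 0.019 0.009] q [-0.03 -0.19  2.19  0.01  1.16  1.26] F [ 0.6  0.1 -0.5] w 0.049
```

```bash
python3 -m creep '[{"grip":0,"dp":[0.5,0,0],"rotation":[0.12,0.01,0]},{"grip":0,"dp":[2,0,0],"rotation":[0.249,0.02,0.009]},{"grip":0,"dp":[4,0,0],"rotation":[0.249,0.02,0.009]},{"grip":0,"dp":[5.7,0,0],"rotation":[0.249,0.02,0.009]},{"grip":0,"dp":[5.9,0,0],"rotation":[0.249,0.02,0.009]}]'; python3 -m creep '[{"grip":0,"dp":[0.2,0,0],"rotation":[0,0,0]},{"grip":0,"dp":[0.3,0,0],"rotation":[0,0,0]},{"grip":0,"dp":[0.4,0,0],"rotation":[0,0,0]},{"grip":0,"dp":[0.4,0,0],"rotation":[0,0,0]}]'; python3 -c "
from h import *
go([.411,.0156,.119],rot(BX+90))"
```

```text
time: 14.03
tool_pos: [0.4082, 0.0157, 0.1198]
tcp_rot: [2.195, 0.048, -2.205]
wrist_force: [-0.7, 0.1, -0.3]
width: -0.001
time: 14.37
tool_pos: [0.4121, 0.0159, 0.1198]
tcp_rot: [2.204, 0.048, -2.196]
wrist_force: [-0.1, -0.6, -0.5]
width: 0.001
t 14.37 pos [0.4121 0.0159 0.1198] dp cm [0.08 0.03 0.11] rot [ 0.006 -0.004  0.001] q [-0.02 -0.13  2.27  0.    1.    1.51] F [-0.1 -0.6 -0.5] w 0.001
```

```bash
python3 -m creep '[{"grip":0,"dp":[0.2,0,0.1],"rotation":[0,0,0]},{"grip":0,"dp":[0.5,0,0.1],"rotation":[0,0,0]},{"grip":0,"dp":[0.5,0,0.1],"rotation":[0,0,0]}]'; python3 -m creep '[{"grip":0,"dp":[0.15,0,0],"rotation":[0,0,0]},{"grip":0,"dp":[0.2,0,0],"rotation":[0,0,0]},{"grip":0,"dp":[0.2,0,0],"rotation":[0,0,0]}]'
```

```text
time: 14.62
tool_pos: [0.4101, 0.016, 0.1137]
tcp_rot: [2.202, 0.048, -2.198]
wrist_force: [-0.1, -0.4, 1.1]
width: -0.003
time: 14.87
tool_pos: [0.41, 0.016, 0.1119]
tcp_rot: [2.202, 0.048, -2.199]
wrist_force: [-1.7, 0.3, 2.1]
width: -0.0
```

```bash
python3 -m creep '[{"grip":0,"dp":[0.1,0,0],"rotation":[0,0,0]},{"grip":0,"dp":[0.15,0,0],"rotation":[0,0,0]},{"grip":0,"dp":[0.15,0,0],"rotation":[0,0,0]}]'
```

```text
time: 15.12
tool_pos: [0.41, 0.016, 0.1118]
tcp_rot: [2.201, 0.048, -2.199]
wrist_force: [-7.3, -0.2, 14.8]
width: -0.005
```

Seated at 15 N, at z = 0.1118, the height predicted for the new setting. I'll wait for the bubble to settle, then read it.

```bash
python3 -m creep '[{"grip":0,"dp":[-0.03,0,0],"rotation":[0,0,0]},{"grip":0,"dp":[-0.03,0,0],"rotation":[0,0,0]},{"grip":0,"dp":[-0.03,0,0],"rotation":[0,0,0]},{"grip":0,"dp":[-0.03,0,0],"rotation":[0,0,0]},{"grip":0,"dp":[-0.03,0,0],"rotation":[0,0,0]}]'; for i in 1 2 3 4; do python3 -m creep '[{"grip":0,"dp":[0,0,0],"rotation":[0,0,0]},{"grip":0,"dp":[0,0,0],"rotation":[0,0,0]},{"grip":0,"dp":[0,0,0],"rotation":[0,0,0]},{"grip":0,"dp":[0,0,0],"rotation":[0,0,0]},{"grip":0,"dp":[0,0,0],"rotation":[0,0,0]}]'; done; python3 -c "
from h import *
snap('wrist','w12'); crop('w12',220,60,420,280,2.7,'c12');snap('top','top1')"
```

```text
time: 15.53
tool_pos: [0.41, 0.016, 0.1118]
tcp_rot: [2.201, 0.048, -2.199]
wrist_force: [-6.7, 0.1, 11.9]
width: 0.0
time: 15.95
tool_pos: [0.41, 0.016, 0.1118]
tcp_rot: [2.201, 0.048, -2.199]
wrist_force: [-6.5, -0.5, 11.9]
width: 0.001
time: 16.37
tool_pos: [0.41, 0.016, 0.1118]
tcp_rot: [2.201, 0.048, -2.199]
wrist_force: [-6.4, -0.2, 13.2]
width: 0.002
time: 16.78
tool_pos: [0.41, 0.016, 0.1118]
tcp_rot: [2.201, 0.048, -2.199]
wrist_force: [-6.0, -0.2, 13.0]
width: 0.0
time: 17.2
tool_pos: [0.41, 0.016, 0.1118]
tcp_rot: [2.201, 0.048, -2.199]
wrist_force: [-6.4, 0.2, 12.6]
width: -0.002
```

View pics/c12.png

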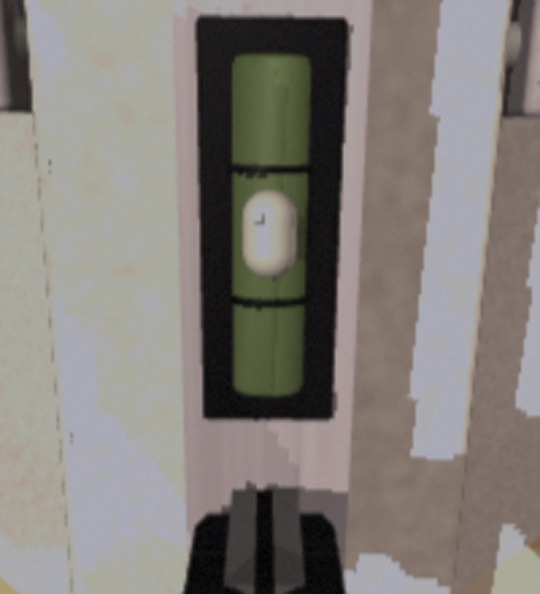

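View pics/top1.png

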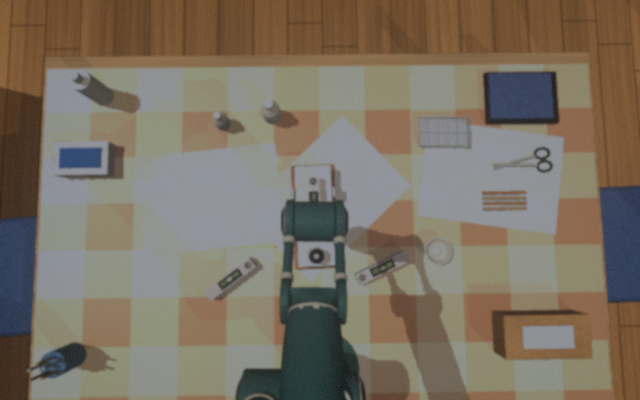

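The bubble is centred: its middle is at crop row 233, and the lines at 170 and 300 have their middle at 235, so it's within about 0.5 mm. The push is steady at about 13 N and the bystanders are where they were. Handing in.

```bash
python3 -c "
from h import *
print(bot.finish_job())
go([.41,.016,.1118],rot(BX+90))"
```

```text
the job is handed in; nothing more can be done
None
the job is handed in; nothing more can be done
```

The spirit level is threaded on the post, lying flat towards the knob, and I handed the job in while still pressing its free end with the bubble centred. It took about 17 s of the 61 s allowed.

- **Level:** I used the bar farthest from the base, at 0.52 m; the two look-alikes are at about 0.35 m.
- **Knob:** The first press showed the bubble about 10 mm towards the free end. I turned the knob about 0.88 rad counter-clockwise and pressed again.
- **Last checks:** After 2 s of settling the bubble was within about 0.5 mm of the middle of its lines. The downward push was steady at about 13 N, or 14 N in all with its sideways part. In the top view the bottles, tray and dish looked unmoved.
- **Overshoot:** On the first reading press, the fingertips briefly pushed the level with 41 N downward (about 45 N in all) before I backed off. The wrist limit is 120 N, and the 40 N limit is for the arm and gripper body. The final press stayed within 6 to 20 N.

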